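# Release the indexing dial and hold its plunger

### The arm

A 6-joint arm with a two-finger parallel gripper is mounted at the origin on a cart in front of the work surface, level with it; the furniture and walls round the work are solid. World frame = base frame: x ahead of the robot, y to its left, z up, the work surface at z = 0. Lengths are in m, angles in rad, forces in N, time in s.
With the tool pointing down it reaches from about 0.3 to 0.875 m from the base axis. Payload 4.2 kg.
Tool frame: the origin (TCP) lies on the centre line of the jaws, within the pads' length; the fingertips stand 19 mm ahead of it and the grasp point (between the pads) is the TCP; z points along the fingers, y is the direction in which the jaws open and shut (so a half turn about z gives the same grasp; the last joint's range is limited). The gripper opens to 85 mm and grips with 20 to 120 N. Pads are 22 mm wide; open, the fingers measure 114 mm over their backs; the gripper's body (76 mm by 85 mm) begins 54 mm behind the grasp point. The pads swing forward as they close: fully open they stand 13 mm farther back than shut.
Start: joints at [-1.178, 0.32, 1.565, -0, 1.257, -0.02], TCP at [0.231, -0.527, 0.25] pointing down, gripper open.
Joint ranges: [-3.11, 3.11], [-0.84, 2.01], [0.21, 2.61], [-1.34, 4.49], [0.05, 2.63], [-2.56, 2.56]. Speed limits (rad/s): [2.57, 2.57, 3.14, 3.14, 3.14, 3.14].

### API

Orientations are given as a unit quaternion [x, y, z, w].
In Python, from plant import env, grab_frame gives the robot as it stands.
- The arm moves only by the shell command python3 -m handwheel 'ROWS' [OPENING]. ROWS is JSON, a list of rows, each a list of 2 entries, a list of its own where there are three numbers: the shift along the tool's x, y, z in cm, then the turn, a rotation vector about the tool's x, y, z in degrees. In form: [[[dx, dy, dz], [ax, ay, az]], ...]. A call has 1 to 20 rows; each row is the pose to reach, as a shift and turn from the pose commanded when the call began, along the tool's axes at that moment; what a row does not reach only later rows make up. A row lasts 1/10 s, in which the tool goes at most 50 mm and 8.59 degrees, less where a joint would pass 70% of its speed; a pose out of reach is approached as far as the arm can. A call with a gripper value outside its range is refused whole. OPENING is the closure, from 0 (fully open) to 1 (shut), set as the call begins (- or left out, the last holds). The fingers move at their own pace and stop on an object; the grip force is fixed at half the most. Time passes only in rows, so rows that repeat a pose let the fingers close. It gives the time, the measured TCP pose, the force and the opening at its end, in the units of the state.
- env.get_state(): the state, without advancing time (a new reading comes with each control period).
- grab_frame(name): name is "scene" or "top" or "wrist"; returns a dict with "frame" (420x560x3 uint8, red, green, blue), "range_z" (420x560 float32, m along the optical axis (not along the pixel's ray), 0 where there is no reading), "fx", "fy", "cx", "cy" (pixels), "eye" and "rotation" of the camera in the world; the wrist camera has in their place "T_tool_cam" (4x4, takes a point from camera to tool coordinates, whose origin is the TCP and whose axes are the flange's). Camera axes: x right, y up, looking along -z (the intrinsics and any distortion apply to the point x, -y, -z); pixel columns grow to the right and rows downward; lengths in m; the calibration is good to about 2 mm. A picture is of the moment at which its call begins: read the wrist's pose just before it.
- env.close_job(): hands the job in, once; it reports no verdict.
The state is a dict: "clock": time; "joints": joint angles; "qvel": joint speeds; "joint_efforts": joint torques, N m; "ee_pos": TCP position; "tool_rot": TCP orientation; "wrist_force": force on the tool from outside, world axes, zero at the start; "torque": the same for the moment, N m; "finger_gap": opening from 0.0 (shut) to 1.0 (fully open).
Only numpy, scipy, OpenCV 4.12 (cv2) and the standard library are available. Lean on these libraries where they do the work, as an engineer would, in place of code of your own. Each camera call takes 0.05 s, during which the arm holds its last target.

### The job

Free the indexing dial so that I can turn it by hand: first pull the steel gauge pin up out of its brass socket on the dial and stand it in the blue pot. Then pull the red plunger knob straight up, fully back against its stop, and finish while still holding it there, so that its nose stays clear of the dial. Leave the test board, the gauge block and the flux bottle where they stand.

Things in the scene. Friction and masses are not known exactly. Their poses are not given: they have to be found in the camera images.
- fixture: Indexing fixture screwed to the worktop (does not move): dark base plate 124 x 186 x 12 mm, carrying a round aluminium dial 110 mm in diameter, top 26 mm above the worktop. The grey bracket, 34 mm wide, top 48 mm above the worktop, stands at the dial's +y side. Origin on the worktop under the dial's centre, z up. The plunger's axis is vertical at x = 0, y = +44 mm; the gauge pin's socket is at x = 0, y = -44 mm. Turned by up to 0.5 rad about the vertical
- knob_mid (a point): Centre of the red round plunger knob, an upright cylinder 24 mm in diameter and 30 mm high; axes as the fixture's. At rest it is 77 mm above the worktop, the knob's underside 62 mm and top 92 mm. A steel collar 19 mm in diameter under the knob reaches up to 57 mm above the worktop. The knob moves with the plunger, and only straight up and down
- plunger (a joint): Lift of the plunger in m: 0 sprung down in its hole in the dial, 0.014 fully up against its stop. The spring pulls it down with 5 N at the start and 12 N at the stop, and shuts it whenever let go. Its nose sits 9 mm deep in the dial's hole
- pin_mid (a point): Middle of the length of the steel gauge pin, on its axis. The pin is 106 mm long and about 110 g, stands upright in the socket, its axis is this point's own y axis (pointing up at the start; x and z are level). Its grey knurled middle, 10 mm across, runs from 24 mm below this point to 32 mm above it; the thinner ends are 7 mm (lower, 29 mm long) and 6 mm (upper, 21 mm long) in diameter. At the start this point is 81 mm above the worktop
- socket_mouth (a point): Centre of the mouth of the brass socket on the dial, 54 mm above the worktop; hole 8.6 mm wide and 26 mm deep, outside 21 mm in diameter
- pot_floor (a point): Centre of the inner floor of the round blue plastic pot, 6 mm above the worktop. The pot is fixed to the worktop, open at the top, 45 mm in outside diameter, rim 66 mm above the worktop, inside 38 mm in diameter and 60 mm deep. A pin put into it leans against the rim
- magnifier: White magnifier lamp right of the work, fixed: round foot 297 mm ahead and 164 mm left of this origin, a thin boom rising to the round head at about 220 mm towards the robot and 130 mm right of it. Its top is 350 mm above the worktop: pass over it
- magnifier_b: White magnifier lamp left of the work, fixed: its post stands at the front edge about 250 mm towards the robot and 180 mm right of this origin; its boom, up to 390 mm above the worktop, runs far left to a round head over the drawers
- test_board: Bystander: green board with black and white sockets, 60 x 100 x 18 mm, loose; origin at the centre of its underside
- gauge_block: Bystander: stepped steel gauge block 23 x 48 x 30 mm, loose; origin at the centre of its underside
- flux_bottle: Bystander: white bottle with red nozzle cap, 33 mm in diameter, 93 mm high, loose; origin at the centre of its underside
There are look-alikes about, which are no part of the job. There is more than one size of the part that bears pot_floor; the job needs the middle-sized.

How it is judged:
By the outcome, as a careful person would: the job done as asked, in the order asked, and still so for the second after the job is handed in, while the arm keeps its last pose, push and grip.
It also fails if it takes over 56 s, if anything falls off the work surface, if the arm or the gripper's body presses on something with over 40 N, if the wrist force passes 120 N, or if a joint passes its speed limit or range.

## Working session

There is one attempt and no reset: what is moved stays moved. The work goes in short steps, Python scripts to look and compute and a shell command to move; the robot and the scene stay as the last step left them, time stands still between calls to the robot, and variables do not carry over. Pictures are saved under pics/ and viewed, and the job is handed in when it is done.

```bash
ls; mkdir -p pics; cat > h.py <<'E'
import numpy as np, cv2
from plant import env, grab_frame
from scipy.spatial.transform import Rotation as R
def snap(n,fn):
    s=env.get_state(); g=grab_frame(n); np.savez('pics/'+fn+'.npz',ee=s['ee_pos'],q=s['tool_rot'],**g)
    cv2.imwrite('pics/'+fn+'.png',g['frame'][:,:,::-1]); return g
def load(fn):
    d=dict(np.load('pics/'+fn+'.npz',allow_pickle=True))
    if 'T_tool_cam' in d:
        T=np.eye(4);T[:3,:3]=R.from_quat(d['q']).as_matrix();T[:3,3]=d['ee'];C=T@d['T_tool_cam'];d['eye']=C[:3,3];d['rotation']=C[:3,:3]
    return d
def ray(d,u,v):
    return d['rotation']@np.array([(u-d['cx'])/d['fx'],-(v-d['cy'])/d['fy'],-1.])
def onz(d,u,v,z):
    r=ray(d,u,v);return d['eye']+r*(z-d['eye'][2])/r[2]
def dep(d,u,v):
    return d['eye']+ray(d,u,v)*d['range_z'][int(v),int(u)]
def proj(d,p):
    c=d['rotation'].T@(np.asarray(p)-d['eye']);return d['cx']+d['fx']*c[0]/-c[2], d['cy']-d['fy']*c[1]/-c[2]
def big(fn,x0,y0,x1,y1,k):
    im=cv2.imread('pics/'+fn+'.png')[y0:y1,x0:x1];cv2.imwrite('pics/'+fn+'_c%d_%d.png'%(x0,y0),cv2.resize(im,None,fx=k,fy=k,interpolation=cv2.INTER_CUBIC))
E
python3 - <<'E'
from h import *
for n in('scene','top','wrist'):
    g=snap(n,n+'0'); print(n,{k:(v if np.size(v)<20 else v.shape) for k,v in g.items()})
print(env.get_state())
E
```

```text
pics
scene {'frame': (420, 560, 3), 'range_z': (420, 560), 'fx': 399.1420099447785, 'fy': 399.1420099447785, 'cx': 278.50598223709255, 'cy': 214.81440304403168, 'eye': array([ 1.01917876, -0.31886667,  0.66987792]), 'rotation': array([0.31571169, 0.17653331, 0.43732569, 0.82335191])}
top {'frame': (420, 560, 3), 'range_z': (420, 560), 'fx': 403.076428410712, 'fy': 403.076428410712, 'cx': 273.7072843979945, 'cy': 202.78036102522827, 'eye': array([0.43429403, 0.00331499, 0.99978241]), 'rotation': array([ 0.02283044, -0.03053185, -0.70451407,  0.7086653 ])}
wrist {'frame': (420, 560, 3), 'range_z': (420, 560), 'fx': 339.79356380939686, 'fy': 339.79356380939686, 'cx': 279.80065093946615, 'cy': 213.18852290279602, 'T_tool_cam': array([[ 5.25871485e-04,  9.56843003e-01,  2.90604870e-01,
         7.45228441e-02],
       [ 9.99999669e-01, -6.83561865e-04,  4.41114690e-04,
        -5.18226268e-04],
       [ 6.20723911e-04,  2.90604541e-01, -9.56843046e-01,
        -1.23560351e-01],
       [ 0.00000000e+00,  0.00000000e+00,  0.00000000e+00,
         1.00000000e+00]])}
{'clock': 0.15, 'joints': array([-1.17801829e+00,  3.20149528e-01,  1.56536897e+00,  2.30558589e-05,
        1.25740853e+00, -2.00122886e-02]), 'qvel': array([ 0.0012527 , -0.00171582, -0.0031147 ,  0.00235843, -0.00032818,
        0.00151566]), 'joint_efforts': array([ 3.30263247e-04, -4.15841281e+01, -2.34346515e+01,  3.46592003e-05,
        5.98684375e-03, -7.52751077e-06]), 'ee_pos': array([ 0.23054774, -0.52640483,  0.2496844 ]), 'tool_rot': array([ 9.78776534e-01,  2.04929380e-01, -1.12859665e-04, -6.57665511e-04]), 'wrist_force': array([ 0.39303687, -0.39653568, -0.27178551]), 'torque': array([ 0.06751509,  0.03946461, -0.01672563]), 'finger_gap': 1.0015765489820092}
```

Rotation is a quaternion; I'll convert it on load.

```bash
python3 - <<'E'
s=open('h.py').read()
s=s.replace("    return d\ndef ray","    elif d['rotation'].shape==(4,): d['rotation']=R.from_quat(d['rotation']).as_matrix()\n    return d\ndef ray")
open('h.py','w').write(s)
E
```

```text
(no output)
```

View pics/scene0.png

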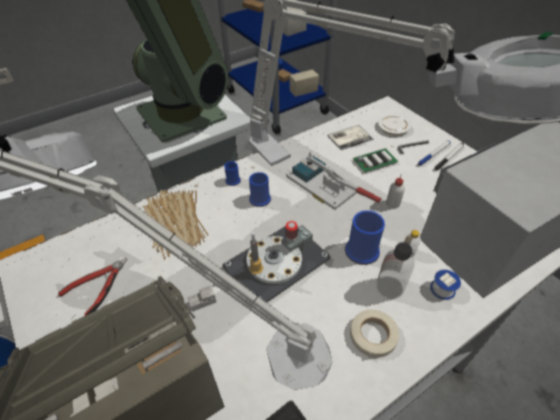

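View pics/top0.png

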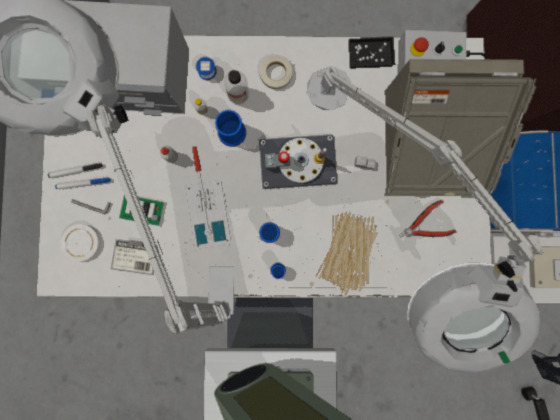

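View pics/wrist0.png

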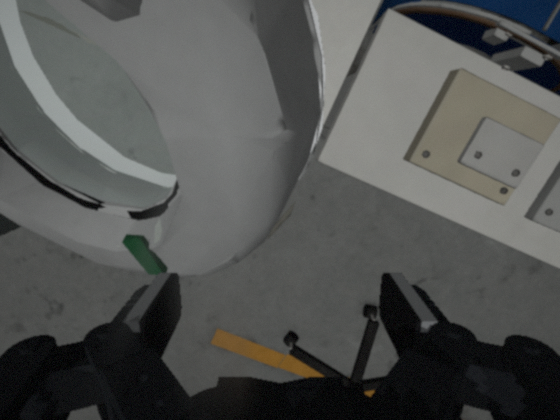

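```bash
python3 - <<'E'
from h import *
big('top0',190,90,390,300,4); big('scene0',210,150,350,300,5)
t=load('top0');s=load('scene0')
for n,u,v in [('foot',327,90),('lamphead',420,330),('lh2',530,310),('lh3',475,270),('boommid',450,155),('boomlow',340,85),('joint',515,250),('lampBhead',40,60),('post',180,315),('boomB',130,180),('boomBlow',160,270),('boomB hi',105,120)]:
    p=dep(t,u,v);print(n,p.round(3))
for im,nm in((t,'t'),(s,'s')):
    f=im['frame']; h=cv2.cvtColor(f,cv2.COLOR_RGB2HSV)
    for c,m in (('blue',cv2.inRange(h,(105,130,50),(125,255,255))),('red',cv2.inRange(h,(0,150,90),(6,255,255))|cv2.inRange(h,(174,150,90),(180,255,255)))):
        n,l,st,ce=cv2.connectedComponentsWithStats(m)
        for i in range(1,n):
            if st[i,4]>40: print(nm,c,st[i],ce[i].round(1),dep(im,*ce[i]).round(3))
E
```

```text
foot [ 0.78  -0.134  0.05 ]
lamphead [ 0.248 -0.292  0.201]
lh2 [ 0.296 -0.478  0.25 ]
lh3 [ 0.368 -0.379  0.249]
boommid [ 0.57  -0.306  0.319]
boomlow [ 0.771 -0.155  0.108]
joint [ 0.408 -0.416  0.313]
lampBhead [0.721 0.388 0.342]
post [0.311 0.136 0.383]
boomB [0.519 0.228 0.352]
boomBlow [0.378 0.169 0.379]
boomB hi [0.606 0.256 0.391]
t blue [196  58  20  18 150] [205.2  66.6] [0.844 0.164 0.031]
t blue [216 110  30  36 820] [230.  127.7] [0.698 0.104 0.003]
t blue [ 492  131   68   99 3567] [529.9 181.9] [ 0.562 -0.627  0.037]
t blue [ 91 178  19   6  70] [ 99.7 180.6] [0.561 0.42  0.012]
t blue [260 223  20  20 307] [269.2 232.2] [0.437 0.003 0.007]
t blue [271 263  15  16 170] [277.7 270.4] [ 0.344 -0.018  0.004]
t red [415  38  13  13 139] [421.   44.1] [ 0.876 -0.347  0.095]
t red [193 147   8  24  92] [196.1 159.2] [0.607 0.176 0.063]
t red [279 152  10  10  51] [283.3 157.2] [ 0.607 -0.027  0.095]
t red [411 201  31  28 123] [424.1 214.6] [ 0.482 -0.377  0.013]
t red [413 230  42   6 131] [432.9 233. ] [ 0.437 -0.398  0.014]
s blue [222   9  41  35 775] [246.6  22.6] [-1.09   0.848 -0.292]
s blue [280  24  50  29 664] [303.1  37.6] [-0.739  1.001 -0.293]
s blue [279  59  19  14 121] [286.2  66.1] [-1.082  1.123 -0.638]
s blue [229  62  28  32 477] [245.2  75.8] [-1.14   0.837 -0.644]
s blue [279  81  46  31 594] [294.3  96.5] [-0.736  0.945 -0.635]
s blue [225 161  15  23 231] [231.7 172.3] [ 0.36  -0.023  0.041]
s blue [250 174  20  31 178] [260.1 186.2] [ 0.455 -0.002  0.059]
s blue [353 212  31  24 236] [367.4 225.6] [0.671 0.121 0.05 ]
s blue [348 245  31  18 125] [368.1 256.2] [0.715 0.089 0.019]
s blue [436 271  24  19 178] [447.7 280.8] [0.847 0.164 0.033]
s blue [  0 338  15  29 271] [  4.8 350.5] [ 0.481 -0.571 -0.026]
s red [ 60 267  51  28 164] [ 83.9 279.8] [ 0.441 -0.403  0.011]
```

View pics/top0_c190_90.png

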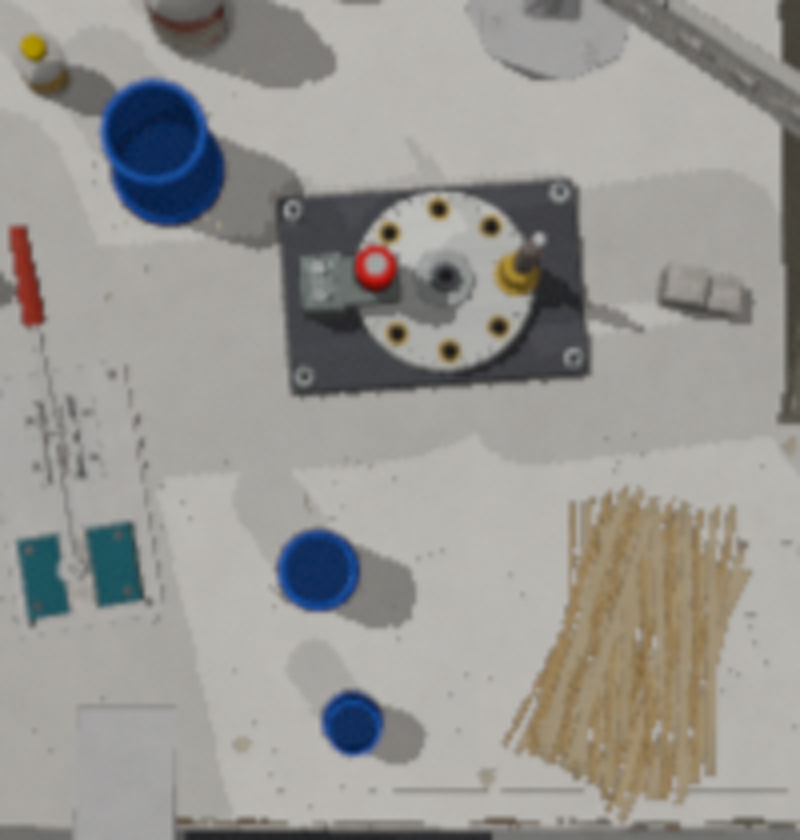

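View pics/scene0_c210_150.png

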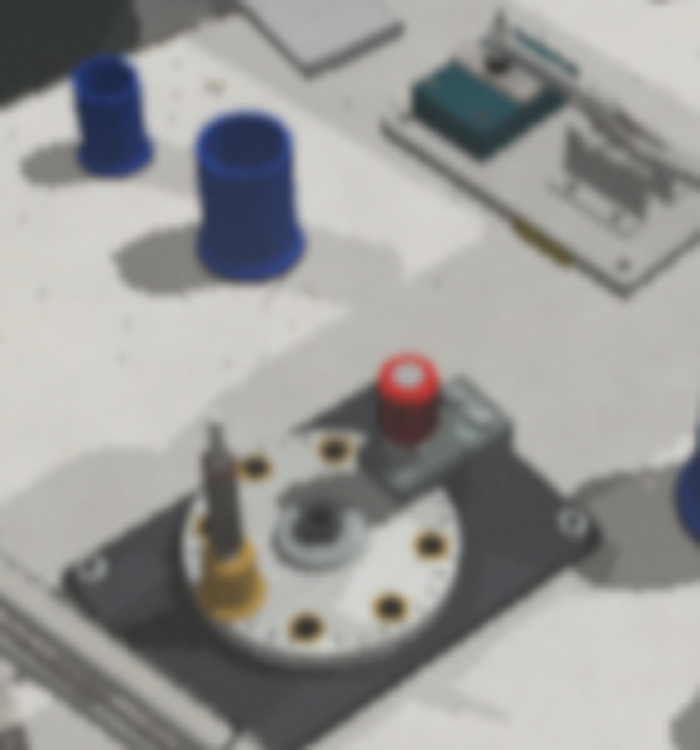

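```bash
python3 - <<'E'
from h import *
t=load('top0');s=load('scene0')
for n,u,v,z in [('knobtop',284.1,156.6,.092),('pintip',324.6,149.8,.134),('socket',319.2,157.7,.054),('dial',301.6,158.9,.032),('scr',263,142.5,.012),('scr',329.7,138,.012),('scr',266,184,.012),('scr',333.5,179,.012),('potrim',269.3,232.3,.066),('block',366,161,.03)]:
    print(n,onz(t,u,v,z).round(4))
for n,u,v,z in [('knobtop',291.4,225,.092),('pintip',253,235,.134),('potrim',259,178,.066)]:
    print(n,onz(s,u,v,z).round(4))
print(load('top0')['frame'].shape)
for f in 'x':
  # boom heights along lamp near fixture
  for u,v in [(355,95),(380,108),(400,123),(420,135),(435,147),(470,180),(490,210),(430,300),(450,280),(440,340),(415,310)]:
    print(u,v,dep(t,u,v).round(3))
E
```

```text
knobtop [ 0.6087 -0.0295  0.092 ]
pintip [ 0.6163 -0.1162  0.134 ]
socket [ 0.614  -0.1143  0.054 ]
dial [ 0.6149 -0.0742  0.032 ]
scr [0.6591 0.0202 0.012 ]
scr [ 0.6718 -0.1459  0.012 ]
scr [0.5554 0.012  0.012 ]
scr [ 0.5689 -0.1548  0.012 ]
potrim [0.4365 0.0031 0.066 ]
block [ 0.6112 -0.2315  0.03  ]
knobtop [ 0.6115 -0.0271  0.092 ]
pintip [ 0.6222 -0.1166  0.134 ]
potrim [0.4379 0.006  0.066 ]
(420, 560, 3)
355 95 [ 0.737 -0.182  0.141]
380 108 [ 0.689 -0.22   0.202]
400 123 [ 0.648 -0.248  0.238]
420 135 [ 0.616 -0.273  0.273]
435 147 [ 0.587 -0.287  0.304]
470 180 [ 0.527 -0.34   0.318]
490 210 [ 0.477 -0.379  0.306]
430 300 [ 0.309 -0.303  0.225]
450 280 [ 0.348 -0.34   0.231]
440 340 [ 0.23  -0.329  0.205]
415 310 [ 0.283 -0.289  0.183]
```

```bash
python3 -m handwheel '[[[0,0,-4],[0,0,0]],[[0,0,-8],[0,0,0]],[[0,0,-12],[0,0,0]],[[0,0,-16],[0,0,0]],[[0,0,-20],[0,0,0]],[[0,0,-20],[0,0,0]],[[0,0,-20],[0,0,0]]]'
cat > goto.py <<'E'
import sys
from h import *
# print tool-frame shift cm / turn deg to target x y z yaw(tool x azimuth deg)
x,y,z,a=map(float,sys.argv[1:5]); s=env.get_state()
Rm=R.from_quat(s['tool_rot']).as_matrix(); a=np.radians(a)
X=np.array([np.cos(a),np.sin(a),0]);Z=np.array([0,0,-1.]);T=np.stack([X,np.cross(Z,X),Z],1)
print('shift',(Rm.T@(np.array([x,y,z])-s['ee_pos'])*100).round(2),'turn',np.degrees(R.from_matrix(Rm.T@T).as_rotvec()).round(2),'at',s['ee_pos'].round(4),'F',s['wrist_force'].round(1),'gap',round(s['finger_gap'],3),'t',round(s['clock'],2))
E
python3 goto.py 0.617 -0.1155 0.30 94.4;python3 goto.py 0.617 -0.1155 0.45 94.4
```

```text
clock: 0.85
ee_pos: [0.2307, -0.5268, 0.4506]
tool_rot: [0.979, 0.205, 0.0, 0.001]
wrist_force: [-1.3, 0.0, -0.6]
finger_gap: 0.999
shift [ 51.89 -22.19  15.03] turn [ 6.000e-02  4.000e-02 -7.075e+01] at [ 0.2307 -0.5268  0.4506] F [-1.3  0.  -0.6] gap 0.999 t 0.85
shift [ 5.188e+01 -2.217e+01  3.000e-02] turn [ 6.000e-02  4.000e-02 -7.075e+01] at [ 0.2307 -0.5268  0.4506] F [-1.3  0.  -0.6] gap 0.999 t 0.85
```

```bash
python3 -m handwheel '[[[4,-1.7,0],[0,0,-5]],[[8,-3.4,0],[0,0,-11]],[[12,-5.1,0],[0,0,-16]],[[16,-6.8,0],[0,0,-22]],[[20,-8.5,0],[0,0,-27]],[[24,-10.3,0],[0,0,-33]],[[28,-12,0],[0,0,-38]],[[32,-13.7,0],[0,0,-44]],[[36,-15.4,0],[0,0,-49]],[[40,-17.1,0],[0,0,-55]],[[44,-18.8,0],[0,0,-60]],[[48,-20.5,0],[0,0,-65]],[[51.9,-22.2,0],[0,0,-70.8]],[[51.9,-22.2,0],[0,0,-70.8]],[[51.9,-22.2,0],[0,0,-70.8]],[[51.9,-22.2,0],[0,0,-70.8]]]'
python3 goto.py 0.617 -0.1155 0.25 94.4
```

```text
clock: 2.45
ee_pos: [0.6163, -0.1158, 0.4493]
tool_rot: [0.68, 0.734, -0.001, -0.001]
wrist_force: [-0.1, 0.6, 0.5]
finger_gap: 0.997
shift [ 0.02  0.12 19.93] turn [-0.14 -0.   -0.02] at [ 0.6163 -0.1158  0.4493] F [-0.1  0.6  0.5] gap 0.997 t 2.45
```

```bash
python3 -m handwheel '[[[0,0,4],[0,0,0]],[[0,0,8],[0,0,0]],[[0,0,12],[0,0,0]],[[0,0,16],[0,0,0]],[[0,0,19.9],[0,0,0]],[[0,0,19.9],[0,0,0]],[[0,0,19.9],[0,0,0]],[[0,0,19.9],[0,0,0]]]'
python3 - <<'E'
from h import *
snap('wrist','w1');d=load('w1')
for p in [(.617,-.1155,.134),(.617,-.1155,.054),(.610,-.0285,.092)]: print(np.round(proj(d,p),1))
big('w1',0,0,560,420,1.4)
E
```

```text
clock: 3.25
ee_pos: [0.6181, -0.116, 0.2544]
tool_rot: [0.679, 0.734, 0.001, 0.002]
wrist_force: [0.1, -0.3, 0.2]
finger_gap: 0.998
[277.3 213.2]
[277.5 189.3]
[276.8  92.5]
```

View pics/w1_c0_0.png

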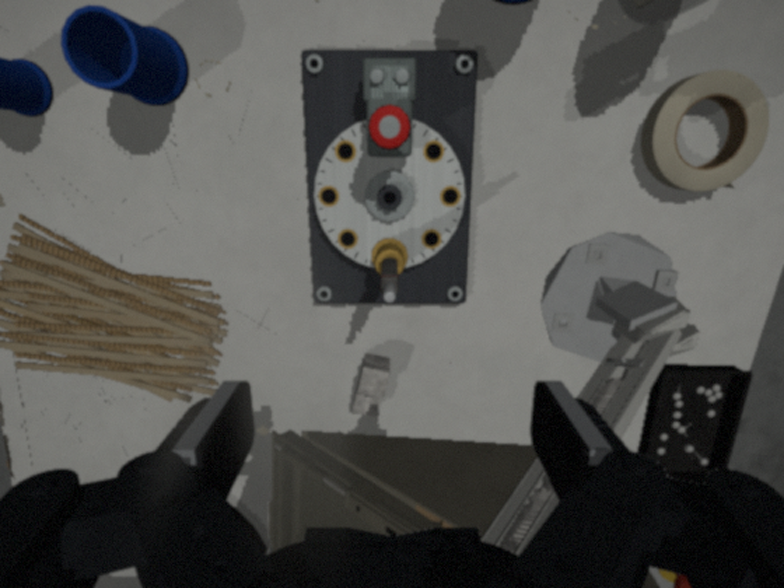

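```bash
python3 goto.py 0.6175 -0.114 0.101 94.4
```

```text
shift [ 0.21 -0.13 15.34] turn [0.31 0.09 0.01] at [ 0.6182 -0.1158  0.2544] F [-0.1 -0.1  1.1] gap 1.001 t 3.3
```

```bash
python3 -m handwheel '[[[0.1,-0.1,4],[0.3,0,0]],[[0.2,-0.1,8],[0.3,0,0]],[[0.2,-0.1,11],[0.3,0,0]],[[0.2,-0.1,11],[0.3,0,0]],[[0.2,-0.1,11],[0.3,0,0]],[[0.2,-0.1,11],[0.3,0,0]]]'
python3 goto.py 0.6175 -0.114 0.101 94.4
python3 - <<'E'
from h import *
snap('wrist','w2');d=load('w2');snap('scene','s2')
for p in [(.6175,-.114,.134),(.6175,-.114,.054)]: print(np.round(proj(d,p),1))
E
python3 goto.py 0.6175 -0.114 0.101 94.4
```

```text
clock: 3.9
ee_pos: [0.6178, -0.1136, 0.1444]
tool_rot: [0.679, 0.734, -0.0, 0.001]
wrist_force: [0.5, -0.2, -0.1]
finger_gap: 1.0
shift [-0.03 -0.03  4.34] turn [0.02 0.09 0.05] at [ 0.6178 -0.1136  0.1444] F [ 0.5 -0.2 -0.1] gap 1.0 t 3.9
[278.6 287.9]
[278.9 227.6]
shift [-0.04  0.02  4.29] turn [-0.03  0.08  0.05] at [ 0.6173 -0.1135  0.1439] F [1.  0.  0.2] gap 0.995 t 4.0
```

View pics/w2.png

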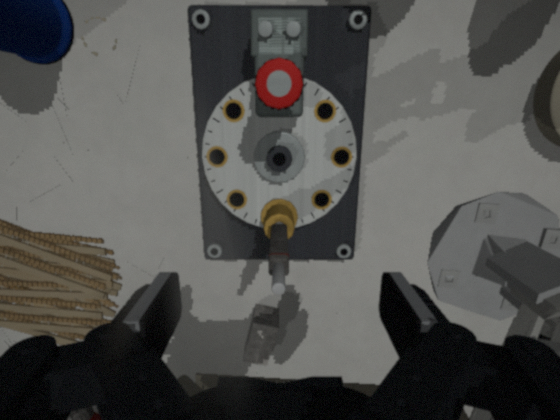

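View pics/s2.png

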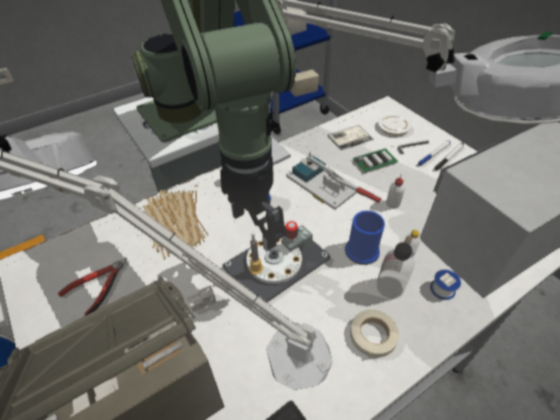

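```bash
python3 -m handwheel '[[[0,0,2],[0,0,0]],[[0,0,4],[0,0,0]],[[0,0,4.3],[0,0,0]],[[0,0,4.3],[0,0,0]],[[0,0,4.3],[0,0,0]]]'
python3 -m handwheel '[[[0,0,0],[0,0,0]],[[0,0,0],[0,0,0]],[[0,0,0],[0,0,0]],[[0,0,0],[0,0,0]],[[0,0,0],[0,0,0]],[[0,0,0],[0,0,0]],[[0,0,0],[0,0,0]],[[0,0,0],[0,0,0]],[[0,0,0],[0,0,0]],[[0,0,0],[0,0,0]]]' 1
python3 goto.py 0.6175 -0.114 0.101 94.4
```

```text
clock: 4.5
ee_pos: [0.6166, -0.1135, 0.0998]
tool_rot: [0.679, 0.734, -0.001, -0.001]
wrist_force: [0.7, 0.3, 0.2]
finger_gap: 0.998
clock: 5.5
ee_pos: [0.6163, -0.1133, 0.0986]
tool_rot: [0.679, 0.734, -0.001, -0.001]
wrist_force: [2.7, 0.5, -0.3]
finger_gap: 0.108
shift [-0.08  0.11 -0.24] turn [-0.2   0.02  0.05] at [ 0.6163 -0.1133  0.0986] F [ 2.7  0.5 -0.3] gap 0.108 t 5.5
```

```bash
python3 -m handwheel '[[[0,0,-0.5],[0,0,0]],[[0,0,-1],[0,0,0]],[[0,0,-1.5],[0,0,0]],[[0,0,-2],[0,0,0]],[[0,0,-2.5],[0,0,0]],[[0,0,-3],[0,0,0]],[[0,0,-3.5],[0,0,0]],[[0,0,-5],[0,0,0]],[[0,0,-7],[0,0,0]],[[0,0,-9],[0,0,0]],[[0,0,-11],[0,0,0]],[[0,0,-11],[0,0,0]],[[0,0,-11],[0,0,0]]]'
python3 - <<'E'
from h import *
snap('wrist','w3');snap('scene','s3'); big('s3',200,150,350,290,5)
E
python3 goto.py 0.437 0.0045 0.21 94.4
```

```text
clock: 6.8
ee_pos: [0.6154, -0.1132, 0.208]
tool_rot: [0.679, 0.734, -0.002, -0.002]
wrist_force: [0.3, -0.3, -1.5]
finger_gap: 0.11
shift [ 13.1  -16.84  -0.16] turn [-0.49 -0.04  0.05] at [ 0.6151 -0.113   0.2069] F [-0.8  0.8 -1.2] gap 0.106 t 6.9
```

View pics/w3.png

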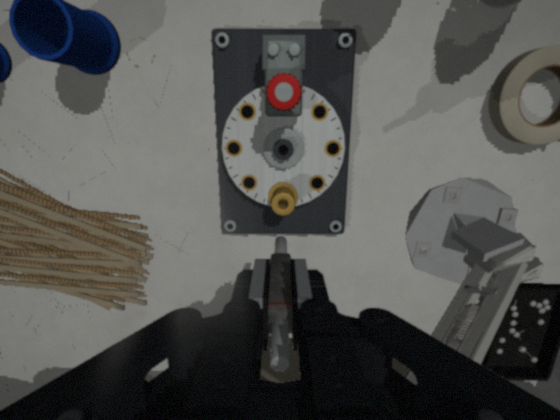

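View pics/s3_c200_150.png

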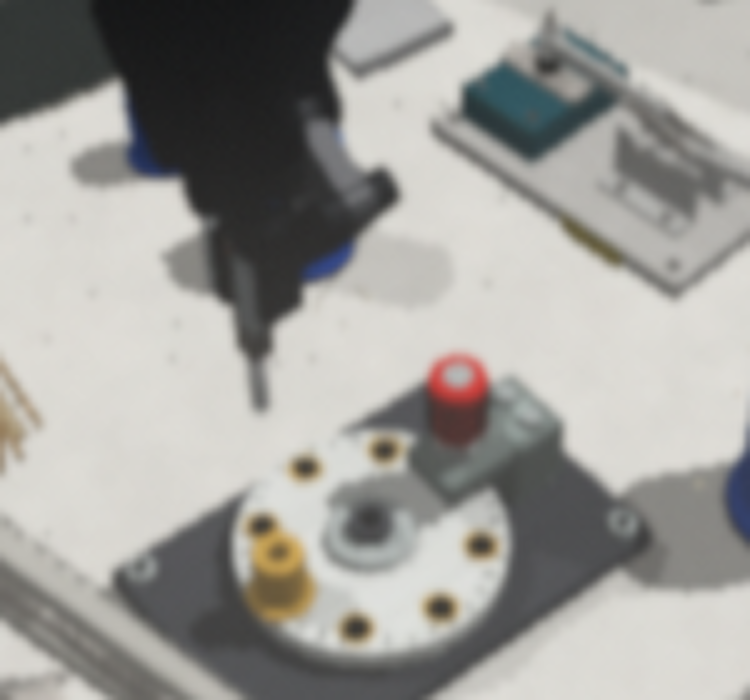

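```bash
python3 - <<'E'
from h import *
d=load('w3'); print(onz(d,42,25,.066), onz(d,284,201,.054), onz(d,284,91,.092))
E
python3 -m handwheel '[[[1.6,-2.1,0],[0,0,0]],[[3.3,-4.2,0],[0,0,0]],[[4.9,-6.3,0],[0,0,0]],[[6.5,-8.4,0],[0,0,0]],[[8.2,-10.5,0],[0,0,0]],[[9.8,-12.6,0],[0,0,0]],[[11.5,-14.7,0],[0,0,0]],[[13.1,-16.8,0],[-0.5,0,0]],[[13.1,-16.8,0],[-0.5,0,0]],[[13.1,-16.8,0],[-0.5,0,0]],[[13.1,-16.8,0],[-0.5,0,0]]]'
python3 - <<'E'
from h import *
snap('wrist','w4');snap('scene','s4'); snap('top','t4');big('s4',200,120,320,240,5)
E
python3 goto.py 0.437 0.0045 0.15 94.4
```

```text
[0.43785195 0.00530288 0.066     ] [ 0.61801171 -0.11163436  0.054     ] [ 0.61082508 -0.02634224  0.092     ]
clock: 8.0
ee_pos: [0.4392, 0.0041, 0.2089]
tool_rot: [0.679, 0.734, 0.001, 0.001]
wrist_force: [0.7, -0.2, -1.1]
finger_gap: 0.114
shift [ 0.07 -0.24  5.89] turn [0.18 0.01 0.02] at [0.4392 0.004  0.2089] F [-0.   0.4 -1.4] gap 0.109 t 8.15
```

View pics/w4.png

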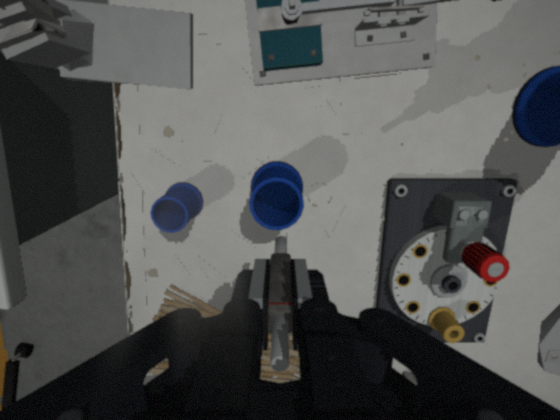

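View pics/s4_c200_120.png

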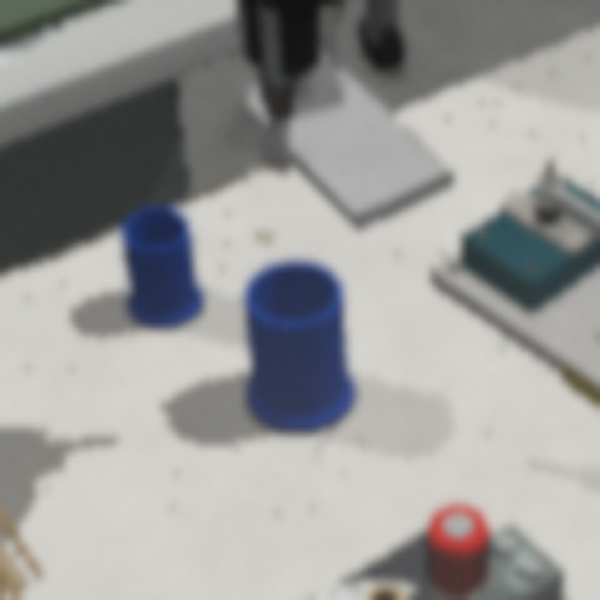

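```bash
python3 - <<'E'
from h import *
d=load('w4'); print(onz(d,276.5,202,.066)); r=onz(d,250.5,202,.066)-onz(d,303,202,.066); print(np.linalg.norm(r))
E
python3 goto.py 0.437 0.0045 0.092 94.4
```

```text
[0.43697196 0.00728692 0.066     ]
0.0425914959071134
shift [ 0.07 -0.26 11.69] turn [0.18 0.01 0.02] at [0.4392 0.004  0.2089] F [-0.   0.4 -1.4] gap 0.109 t 8.15
```

```bash
python3 -m handwheel '[[[0.2,-0.2,2],[0.2,0,0]],[[0.2,-0.2,4],[0.2,0,0]],[[0.2,-0.2,5],[0.2,0,0]],[[0.2,-0.2,6],[0.2,0,0]],[[0.2,-0.2,7],[0.2,0,0]],[[0.2,-0.2,8],[0.2,0,0]],[[0.2,-0.2,9],[0.2,0,0]],[[0.2,-0.2,10],[0.2,0,0]],[[0.2,-0.2,11],[0.2,0,0]],[[0.2,-0.2,11.7],[0.2,0,0]],[[0.2,-0.2,11.7],[0.2,0,0]],[[0.2,-0.2,11.7],[0.2,0,0]]]'
python3 - <<'E'
from h import *
snap('scene','s5'); big('s5',200,120,320,240,5)
E
python3 goto.py 0.437 0.0055 0.092 94.4
```

```text
clock: 9.35
ee_pos: [0.437, 0.0062, 0.0921]
tool_rot: [0.679, 0.734, -0.0, 0.0]
wrist_force: [-0.5, -0.1, -0.8]
finger_gap: 0.11
shift [-0.07 -0.02  0.04] turn [0.04 0.01 0.05] at [0.4372 0.0062 0.0924] F [-0.9  0.3 -1.2] gap 0.111 t 9.4
```

View pics/s5_c200_120.png

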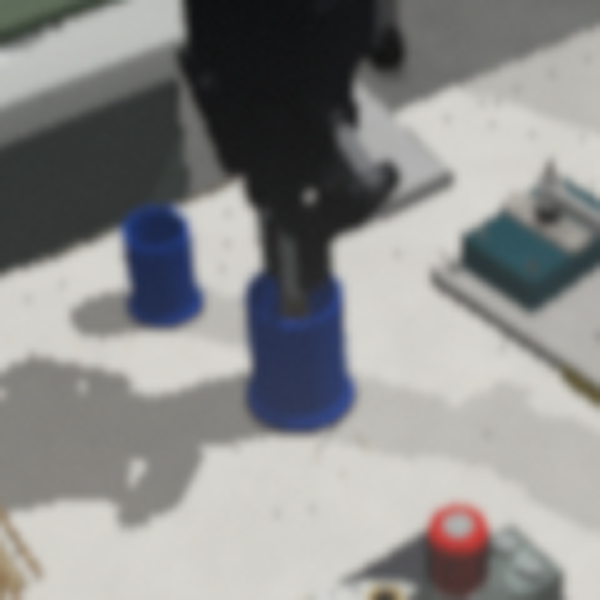

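```bash
python3 -m handwheel '[[[0,0,0],[0,0,0]],[[0,0,0],[0,0,0]],[[0,0,0],[0,0,0]],[[0,0,0],[0,0,0]],[[0,0,0],[0,0,0]],[[0,0,0],[0,0,0]],[[0,0,0],[0,0,0]],[[0,0,0],[0,0,0]],[[0,0,0],[0,0,0]],[[0,0,0],[0,0,0]]]' 0
python3 -m handwheel '[[[0,0,-2],[0,0,0]],[[0,0,-5],[0,0,0]],[[0,0,-8],[0,0,0]],[[0,0,-12],[0,0,0]],[[0,0,-12],[0,0,0]],[[0,0,-12],[0,0,0]]]'
python3 - <<'E'
from h import *
snap('wrist','w6');snap('scene','s6'); big('s6',200,120,320,240,5)
E
python3 goto.py 0.6105 -0.0265 0.21 94.4
```

```text
clock: 10.4
ee_pos: [0.4368, 0.0062, 0.0922]
tool_rot: [0.679, 0.734, -0.0, 0.0]
wrist_force: [0.7, 0.1, 0.4]
finger_gap: 1.002
clock: 11.0
ee_pos: [0.437, 0.0062, 0.2128]
tool_rot: [0.679, 0.734, 0.001, 0.001]
wrist_force: [-0.8, -0.0, -0.7]
finger_gap: 0.997
shift [-4.62 17.15  0.07] turn [-0.13 -0.01  0.05] at [0.4359 0.0062 0.2111] F [-0.1  0.5 -0.7] gap 1.002 t 11.1
```

View pics/s6_c200_120.png

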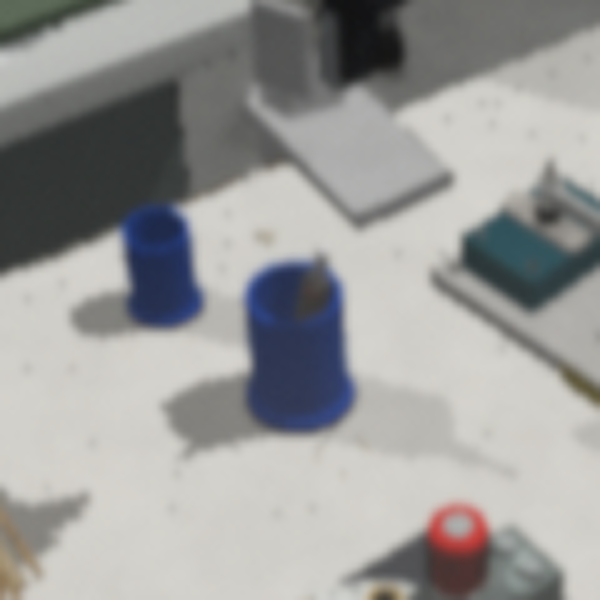

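View pics/w6.png

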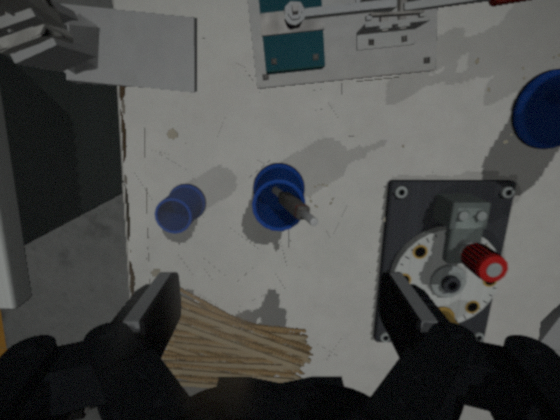

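```bash
python3 -m handwheel '[[[-0.5,2,0],[0,0,0]],[[-1.1,4,0],[0,0,0]],[[-1.6,6,0],[0,0,0]],[[-2.2,8,0],[0,0,0]],[[-2.7,10,0],[0,0,0]],[[-3.2,12,0],[0,0,0]],[[-3.8,14,0],[0,0,0]],[[-4.3,16,0],[0,0,0]],[[-4.6,17.1,0],[0,0,0]],[[-4.6,17.1,0],[0,0,0]],[[-4.6,17.1,0],[0,0,0]]]'
python3 - <<'E'
from h import *
snap('wrist','w7');d=load('w7');print(proj(d,(.6105,-.0265,.092)))
h=cv2.cvtColor(d['frame'],cv2.COLOR_RGB2HSV)
m=cv2.inRange(h,(0,150,60),(8,255,255))|cv2.inRange(h,(172,150,60),(180,255,255))
n,l,st,ce=cv2.connectedComponentsWithStats(m)
for i in range(1,n):
    if st[i,4]>40: print(st[i],ce[i].round(1))
E
python3 goto.py 0.6105 -0.0265 0.081 94.4
```

```text
clock: 12.2
ee_pos: [0.6099, -0.0263, 0.2111]
tool_rot: [0.679, 0.734, -0.001, -0.001]
wrist_force: [-0.8, 0.3, -0.2]
finger_gap: 1.003
(np.float64(280.7224528358875), np.float64(215.10714469853298))
[266 193  31  36 547] [280.9 211.4]
shift [-0.04  0.1  13.06] turn [-0.12 -0.02  0.05] at [ 0.6097 -0.0262  0.2116] F [ 0.2 -0.  -0.5] gap 0.999 t 12.25
```

View pics/w7.png

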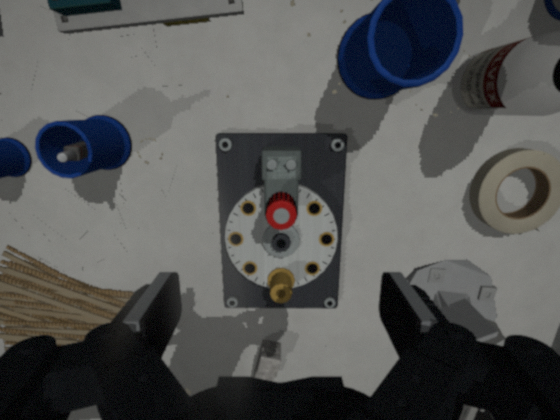

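```bash
python3 -m handwheel '[[[0,0.1,4],[0,0,0]],[[0,0.1,8],[0,0,0]],[[0,0.1,10],[0,0,0]],[[0,0.1,11],[0,0,0]],[[0,0.1,12],[0,0,0]],[[0,0.1,13],[0,0,0]],[[0,0.1,13],[0,0,0]],[[0,0.1,13],[0,0,0]]]'
python3 goto.py 0.6105 -0.0265 0.081 94.4
python3 -m handwheel '[[[0,0,0],[0,0,0]],[[0,0,0],[0,0,0]],[[0,0,0],[0,0,0]],[[0,0,0],[0,0,0]],[[0,0,0],[0,0,0]],[[0,0,0],[0,0,0]],[[0,0,0],[0,0,0]],[[0,0,0],[0,0,0]],[[0,0,0],[0,0,0]],[[0,0,0],[0,0,0]]]' 1
python3 - <<'E'
from h import *
snap('wrist','w8');snap('scene','s8'); big('s8',230,180,350,290,6)
E
python3 goto.py 0.6105 -0.0265 0.081 94.4
```

```text
clock: 13.05
ee_pos: [0.6122, -0.0263, 0.0828]
tool_rot: [0.679, 0.734, 0.0, 0.0]
wrist_force: [-0.1, -0.3, 0.2]
finger_gap: 1.005
shift [-0.01 -0.18  0.18] turn [0.07 0.01 0.05] at [ 0.6122 -0.0263  0.0828] F [-0.1 -0.3  0.2] gap 1.005 t 13.05
clock: 14.05
ee_pos: [0.6105, -0.0264, 0.0827]
tool_rot: [0.679, 0.734, -0.001, -0.001]
wrist_force: [-4.7, -0.7, 5.1]
finger_gap: 0.265
shift [-0.01 -0.    0.17] turn [-0.16 -0.    0.06] at [ 0.6105 -0.0264  0.0827] F [-6.  -0.6  5.4] gap 0.259 t 14.15
```

View pics/s8_c230_180.png

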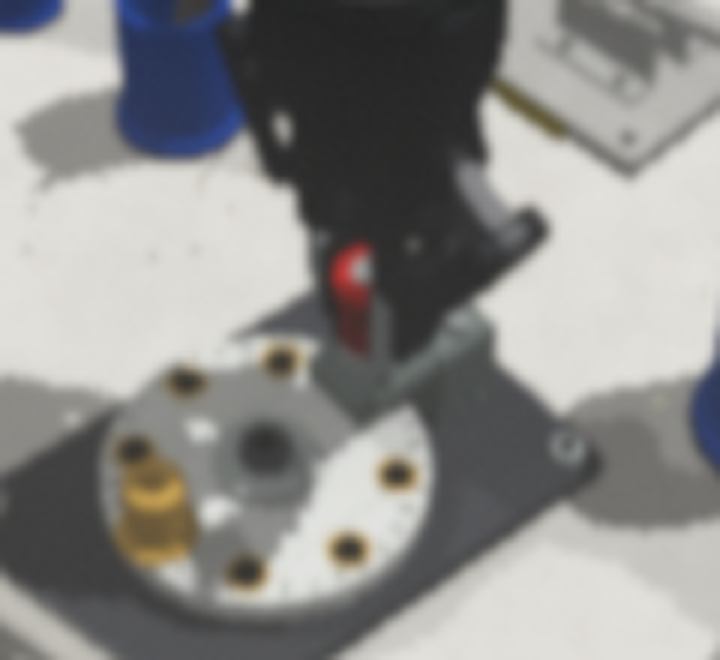

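View pics/w8.png

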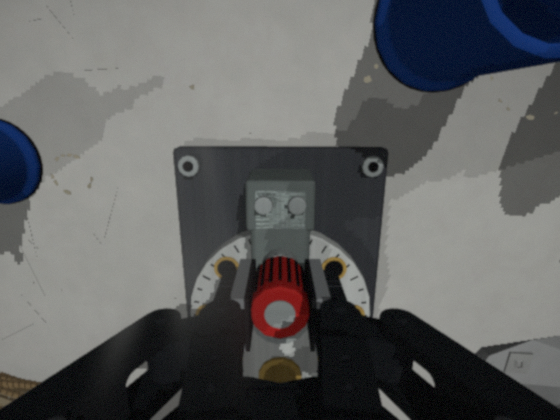

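```bash
python3 -m handwheel '[[[0,0,-0.2],[0,0,0]],[[0,0,-0.4],[0,0,0]],[[0,0,-0.6],[0,0,0]],[[0,0,-0.8],[0,0,0]],[[0,0,-1],[0,0,0]],[[0,0,-1],[0,0,0]]]'
python3 -m handwheel '[[[0,0,-0.1],[0,0,0]],[[0,0,-0.2],[0,0,0]],[[0,0,-0.2],[0,0,0]]]'
python3 -m handwheel '[[[0,0,-0.1],[0,0,0]],[[0,0,-0.2],[0,0,0]],[[0,0,-0.2],[0,0,0]]]'

```

```text
clock: 14.75
ee_pos: [0.6105, -0.0264, 0.0914]
tool_rot: [0.679, 0.734, -0.001, -0.001]
wrist_force: [-4.9, -1.6, -9.7]
finger_gap: 0.261
clock: 15.05
ee_pos: [0.6105, -0.0264, 0.0934]
tool_rot: [0.679, 0.734, -0.001, -0.001]
wrist_force: [-4.6, -1.9, -11.1]
finger_gap: 0.26
clock: 15.35
ee_pos: [0.6105, -0.0264, 0.0952]
tool_rot: [0.679, 0.734, -0.001, -0.001]
wrist_force: [-5.0, -1.9, -11.3]
finger_gap: 0.257
```

```bash
python3 -m handwheel '[[[0,0,-0.1],[0,0,0]],[[0,0,-0.1],[0,0,0]]]'
python3 -m handwheel '[[[0,0,-0.1],[0,0,0]],[[0,0,-0.1],[0,0,0]]]'
python3 -m handwheel '[[[0,0,-0.1],[0,0,0]],[[0,0,-0.1],[0,0,0]]]'

```

```text
clock: 15.55
ee_pos: [0.6106, -0.0264, 0.0962]
tool_rot: [0.679, 0.734, -0.001, -0.001]
wrist_force: [-4.8, -1.1, -12.6]
finger_gap: 0.26
clock: 15.75
ee_pos: [0.6105, -0.0264, 0.0968]
tool_rot: [0.679, 0.734, -0.001, -0.001]
wrist_force: [-5.1, -1.8, -15.8]
finger_gap: 0.259
clock: 15.95
ee_pos: [0.6105, -0.0264, 0.0969]
tool_rot: [0.679, 0.734, -0.001, -0.001]
wrist_force: [-3.1, -2.3, -25.7]
finger_gap: 0.263
```

```bash
python3 -m handwheel '[[[0,0,0],[0,0,0]],[[0,0,0],[0,0,0]],[[0,0,0],[0,0,0]],[[0,0,0],[0,0,0]],[[0,0,0],[0,0,0]],[[0,0,0],[0,0,0]],[[0,0,0],[0,0,0]],[[0,0,0],[0,0,0]],[[0,0,0],[0,0,0]],[[0,0,0],[0,0,0]]]'
python3 - <<'E'
from h import *
snap('wrist','w9');snap('scene','s9'); big('s9',230,150,350,290,5);snap('top','t9')
d=load('w9')
E
```

```text
clock: 16.95
ee_pos: [0.6105, -0.0264, 0.0969]
tool_rot: [0.679, 0.734, -0.001, -0.002]
wrist_force: [-2.5, -1.9, -26.5]
finger_gap: 0.26
```

View pics/s9_c230_150.png

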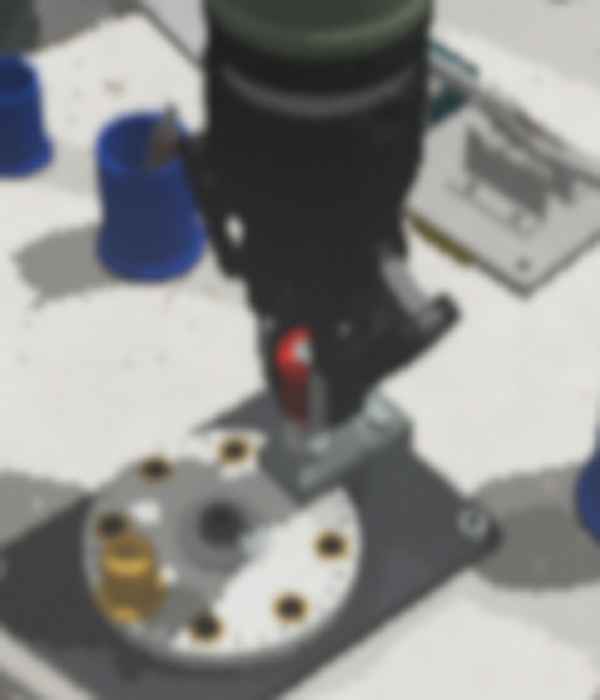

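View pics/w9.png

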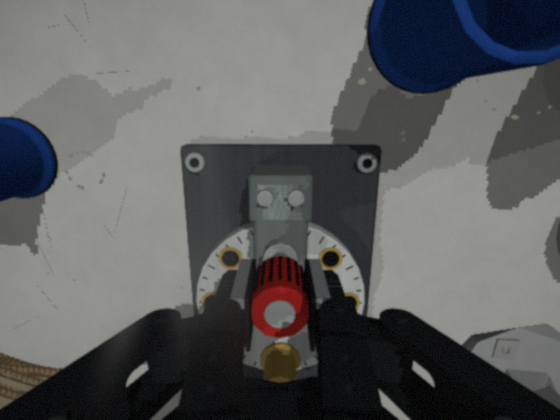

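View pics/t9.png

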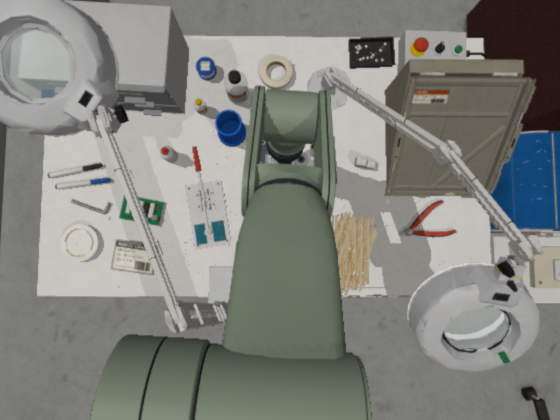

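```bash
python3 -c "
from plant import env
print(env.close_job()); s=env.get_state(); print(s['clock'],s['ee_pos'],s['wrist_force'],s['finger_gap'])"
```

```text
the job is handed in; nothing more can be done
None
the job is handed in; nothing more can be done
```

The pin is out of its socket and in the middle-sized blue pot, and I handed the job in while holding the red knob up against its stop. It took about 17 s of the 56 s allowed.

- **Gauge pin:** I drew it straight up out of the brass socket and put it in the pot. Of the three pots, this is the one with a rim measured at about 43 mm, against the 45 mm given. A picture afterwards showed it upright and leaning on the rim.
- **Plunger knob:** I gripped it and lifted it 14.2 mm. From there the height stayed at 0.0969 m while the downward force rose from 12 N to 26 N, so it is against the stop. A further 1 s hold showed no change in height, force or grip. The wrist picture showed the knob within about 2 pixels of its place in the jaws, so it had not visibly slipped.
- **Test board, gauge block and flux bottle:** I never went near them, and in the last top picture they stand where they did at the start.

No check failed or disagreed. Two things rest on indirect evidence: I did not see the nose clear of the dial, only the lift and the rise in force. I also could not read the state after hand-in, because the interface closes then.

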